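Reset the tripped breaker behind the push-latch cover

ROBOT

A 6-joint arm with a two-finger parallel gripper is mounted at the origin on the work surface. World frame = base frame: x ahead of the robot, y to its left, z up, the work surface at z = 0. Lengths are in m, angles in rad, forces in N, time in s.
With the tool pointing down it reaches from about 0.25 to 0.725 m from the base axis. Payload 4 kg.
Tool frame: the origin (TCP) lies on the centre line of the jaws, within the pads' length; the fingertips stand 14 mm ahead of it and the grasp point (between the pads) lies 5 mm behind it; z points along the fingers, x is the direction in which the jaws open and shut, and the axes are right-handed (so a half turn about z gives the same grasp; the last joint's range is limited). The gripper opens to 85 mm and grips with 20 to 120 N. Pads are 22 mm wide; open, the fingers measure 114 mm over their backs; the gripper's body (76 mm by 85 mm) begins 54 mm behind the grasp point. The pads swing forward as they close: fully open they stand 13 mm farther back than shut.
Start: joints at [-1.215, 0.241, 0.005, 1.335, 0, 1.571], TCP at [0.174, -0.469, 0.245] pointing down, gripper open.
Joint ranges: [-2.72, 2.72], [-1.05, 1.87], [-1.09, 1.28], [-1.99, 2.15], [-1.42, 1.44], [-3.14, 3.14]. Speed limits (rad/s): [2.79, 2.79, 3.14, 3.14, 3.14, 3.14].

INTERFACE

Orientations are given as a unit quaternion [x, y, z, w].
In Python, from workcell import bot gives the robot as it stands.
- The arm moves only by the tool play_rows, never from a script. Its argument "motion" is a list of rows, each an object with "fingers": the closure, from -1 (fully open) to 1 (shut), so that 0 is half open; "translation": the shift along the tool's x, y, z in cm, a list of three; "roll": the turn about the tool's z in degrees. A call has 1 to 20 rows; each row is the pose to reach, as a shift and turn from the pose commanded when the call began, along the tool's axes at that moment; what a row does not reach only later rows make up. A row lasts 1/12 s, in which the tool goes at most 41.7 mm and 7.16 degrees, less where a joint would pass 70% of its speed; a pose out of reach is approached as far as the arm can. A call with a gripper value outside its range is refused whole. The fingers move at their own pace and stop on an object; the grip force is fixed at half the most. Time passes only in rows, so rows that repeat a pose let the fingers close. It gives the time, the measured TCP pose, the force and the opening at its end, in the units of the state.
- bot.get_obs(): the state, without advancing time (a new reading comes with each control period).
- bot.camera(name): name is "scene" or "top"; returns a dict with "pixels" (400x640x3 uint8, red, green, blue), "intrinsics" (3x3 intrinsics, pixels), "world_to_cam" (4x4, takes a point from world to camera coordinates). Camera axes: x right, y down, z forward; pixel columns grow to the right and rows downward; lengths in m; the calibration is good to about 2 mm. A picture is of the moment at which its call begins. There is no depth.
- bot.job_done(): hands the job in, once; it reports no verdict.
The state is a dict: "clock": time; "joint_pos": joint angles; "joint_vel": joint speeds; "tau": joint torques, N m; "eef_pos": TCP position; "tool_rot": TCP orientation; "ft_force": force on the tool from outside, world axes, zero at the start; "ft_torque": the same for the moment, N m; "grip_width": finger opening in m.
Only numpy, scipy, OpenCV 4.12 (cv2) and the standard library are available. Lean on these libraries where they do the work, as an engineer would, in place of code of your own. Each camera call takes 0.05 s, during which the arm holds its last target. There are 200 camera calls.

TASK

The 24-volt test supply on the bench has tripped. Press the ribbed free edge of its black cover so that the push latch lets go and the cover springs wide open, push the popped-out red reset button inside fully in, then push the cover shut and press it down until the latch catches and it stays closed by itself. Only push with the fingers: never pry or pinch the cover by its inside face, and leave the loose parts and tools on and around the supply where they are.

Things in the scene. Friction and masses are not known exactly. Their poses are not given: they have to be found in the camera images.
- console: Test supply: blue steel box, aluminium top panel, fixed to the bench, 110 mm high. Origin on the bench under the middle of the button row; x points away from the robot at yaw 0, y left, z up. It spans x -115 to 125, y -170 to 150 mm (side handles 29 mm further out). Meters, lamps and a knob stand up to 22 mm above the panel at y below -88 mm.
- compartment (a point): Middle of the mouth of the breaker compartment, a well under the cover, level with the console's panel: 116 mm long in the console's x, 79 mm wide in y (y -24 to 55 mm from the console's origin), 40 mm deep.
- cover_hinge (a point): Middle of the cover's hinge line, fixed on the console: 65 mm to the console's +y, 121 mm above the bench. The hinge line runs along the console's x.
- cover (a joint): Angle of the black cover: 0 latched shut (level), 2.20 rad wide open at its stop, leaning 36 degrees past upright to the console's +y. 124 mm along the hinge, 115 mm from hinge to free edge (to -y when shut). Outside face 126 mm above the bench when latched. A spring (about 1 N at the free edge) opens it in about 1 s when unlatched. A latch tongue stands 33 mm off its inside face near the edge.
- cover_press (a point): Centre of the grey ribbed press pad (60 x 26 mm) on the cover's outside face, 96 mm from the hinge line; z is the face's outward normal. Push latch: press this down 5 to 6 mm below its latched height (hard stop at 6 mm, about 5 N) and let go: a latched cover springs open, an open one that is pushed shut stays shut. It can latch again once it has opened 0.3 rad.
- breaker (a joint): Travel of the red reset button of the breaker, m: 0 to 0.001 when tripped (popped out), 0.008 fully in. It moves straight down, takes about 4 N, and stays where it is pushed.
- breaker_top (a point): Centre of the top of the red button, diameter 17 mm, in the compartment: 102 mm above the bench popped out, 94 mm fully in. It stands in one of three places in a row along the console's x (at -34, 0 or 34 mm from its origin, y 3 mm); black fuse holders, 24 mm wide and 94 mm above the bench, fill the other two.
- socket_mid (a point): Middle of a steel socket standing on the left rear of the console's panel, diameter 26 mm, 38 mm high. Leave alone.
- hex_bolt_mid (a point): Middle of a hexagon bolt standing on its head on the left front of the console's panel, 46 mm high, head 24 mm. Leave alone.
- bearing_mid (a point): Centre of a steel bearing ring, diameter 90 mm, 22 mm high, on the bench right of the console. Leave alone.
- pinion_mid (a point): Centre of a dark toothed pinion, diameter 76 mm, 34 mm high, on the bench left of the console. Leave alone.
- hub_mid (a point): Centre of a flanged steel hub, diameter 110 mm, 42 mm high, on the bench behind the console. Leave alone.
- wrench_mid (a point): Middle of a flat combination wrench, 206 mm long, 9 mm thick, on the bench behind the console. Leave alone.

How it is judged:
On the way, in this order (a step that is already met when the one before it is completed fails the run):
1. the cover has sprung open (past 1.8 rad) with the breaker still tripped (value of joint cover above 1.8 rad and value of joint breaker below 0.004 m), for 0.1 s.
2. the red button is pushed in (7 of its 8 mm) while the cover is open (value of joint breaker above 0.007 m and value of joint cover above 0.8 rad), for 0.1 s.
At the end, for the whole second after the job is handed in: The cover is latched shut by itself (within 0.02 rad of 0, at rest), the red button is at least 6.5 mm in, and none of the six loose things has moved more than 15 mm (value of joint cover between -0.02 and 0.02 rad and velocity of joint cover between -0.1 and 0.1 rad/s and value of joint breaker above 0.0065 m and distance of each of socket_mid, hex_bolt_mid, bearing_mid, pinion_mid, hub_mid, wrench_mid from where it was at the start of the episode below 0.015 m); the robot touches nothing.
It fails at once if the cover is pried, pinched or pulled by its inside face (more than 2 N from the fingers while it is less than 1.8 rad open) (contact force between the fingers and cover_c1 above 2 N and value of joint cover below 1.8 rad).
It fails at once if a loose part or tool is lifted, knocked or carried off (moved more than 15 mm) (distance of any of socket_mid, hex_bolt_mid, bearing_mid, pinion_mid, hub_mid, wrench_mid from where it was at the start of the episode above 0.015 m).
It also fails if it takes over 48 s, if anything falls off the work surface, if the arm or the gripper's body presses on something with over 40 N, if the wrist force passes 120 N, or if a joint passes its speed limit or range.

## Working session

There is one attempt and no reset: what is moved stays moved. The work goes in short steps, Python scripts to look and compute and a tool call to move; the robot and the scene stay as the last step left them, time stands still between calls to the robot, and variables do not carry over. Pictures are saved under pics/ and viewed, about 8 in all and at most 12, crops included, and the job is handed in when it is done.

Besides the shell and the picture viewer there is one more tool, called after "Call:" by a JSON object that holds its "op" and its "data". play_rows: Moves the arm, as the interface text tells. Its arguments: {"type":"object","properties":{"motion":{"type":"array","items":{"type":"object","properties":{"fingers":{"type":"number"},"translation":{"type":"array","items":{"type":"number"}},"roll":{"type":"number"}}}}},"required":["motion"]}

```bash
mkdir -p pics; cat > h.py <<'E'
import numpy as np, cv2
from workcell import bot
def ray(c,u,v,z):
    K=np.array(c["intrinsics"]);T=np.array(c["world_to_cam"]);R=T[:3,:3];o=-R.T@T[:3,3]
    d=R.T@np.linalg.inv(K)@np.array([u,v,1.]);return o+d*(z-o[2])/d[2]
def proj(c,p):
    K=np.array(c["intrinsics"]);T=np.array(c["world_to_cam"]);q=K@(T[:3,:3]@np.asarray(p)+T[:3,3]);return q[:2]/q[2]
def snap(name,f):
    c=bot.camera(name);cv2.imwrite(f"pics/{f}.png",c["pixels"][:,:,::-1]);return c
E
python3 - <<'E'
from h import *
for n in("top","scene"):
    c=snap(n,n+"1");T=np.array(c["world_to_cam"]);print(n,-T[:3,:3].T@T[:3,3],T[2,:3],c["intrinsics"][0])
o=bot.get_obs();print(o)
E
```

```text
top [0.49725231 0.02329619 0.84052683] [ 0.16528335  0.02270373 -0.98598476] [364.14108666   0.         326.8203522 ]
scene [ 1.20032242 -0.07641519  0.72805951] [-0.68593214  0.11869285 -0.71791999] [418.77723377   0.         319.11512916]
{'clock': 0.1, 'joint_pos': array([-1.21499043e+00,  2.41361703e-01,  3.86369271e-03,  1.33521916e+00,
        2.66454378e-05,  1.57078672e+00]), 'joint_vel': array([ 0.00045712, -0.00107872,  0.00277555,  0.00050357, -0.00011141,
       -0.00075763]), 'tau': array([ 1.22278761e-04, -3.73138118e+01,  2.53009772e+01,  1.08792353e-02,
        3.14926240e-05, -9.44232639e-07]), 'eef_pos': array([ 0.17399049, -0.46816992,  0.24449176]), 'tool_rot': array([ 8.21082710e-01, -5.70808428e-01, -7.80976623e-04, -5.59164077e-04]), 'ft_force': array([-0.73491204, -0.50855121, -0.3407218 ]), 'ft_torque': array([-0.03566313, -0.02611137,  0.0135306 ]), 'grip_width': 0.08501142983791381}
```

View pics/top1.png

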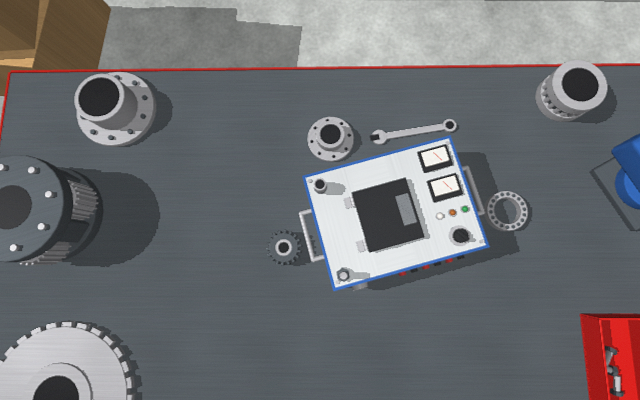

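View pics/scene1.png

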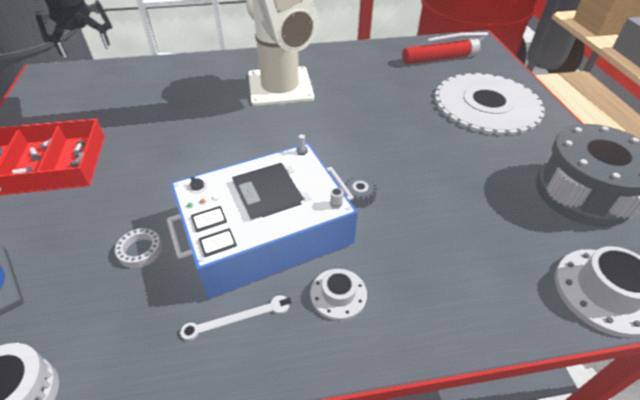

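The top view shows the console's panel corners at about (304,178), (449,138), (488,245) and (335,290). The black cover is around (390,215) with its grey pad at about (406,208), the socket at (320,186) and the bolt at (345,275). The scene view agrees.

```bash
python3 - <<'E'
from h import *
c=bot.camera("top");im=c["pixels"];hsv=cv2.cvtColor(im,cv2.COLOR_RGB2HSV)
roi=np.zeros(im.shape[:2],np.uint8);roi[125:300,285:500]=1
blue=cv2.inRange(hsv,(100,120,60),(125,255,255))*roi
cs,_=cv2.findContours(blue,cv2.RETR_EXTERNAL,cv2.CHAIN_APPROX_NONE)
k=max(cs,key=cv2.contourArea)[:,0,:]
W=np.array([ray(c,u,v,.11)[:2] for u,v in k])
(ct,sz,an)=cv2.minAreaRect((W*1000).astype(np.float32));print("panel",ct,sz,an)
dark=(cv2.inRange(hsv,(0,0,0),(179,255,70)))
r2=np.zeros_like(roi);r2[172:258,345:432]=1;dark=dark*r2
cs,_=cv2.findContours(dark,cv2.RETR_EXTERNAL,cv2.CHAIN_APPROX_NONE);k=max(cs,key=cv2.contourArea)[:,0,:]
W=np.array([ray(c,u,v,.126)[:2] for u,v in k]);b=cv2.minAreaRect((W*1000).astype(np.float32));print("cover",b)
print([np.round(proj(c,[*(p/1000),.126])) for p in cv2.boxPoints(b)])
# pad: grey inside
cov=np.zeros_like(roi);cv2.fillPoly(cov,[cv2.convexHull(k)],1)
g=hsv[:,:,2];print(im[208,406],im[215,385])
pad=((g>85)&(g<160)&(cv2.erode(cov,np.ones((3,3)))>0)).astype(np.uint8)
cs,_=cv2.findContours(pad,cv2.RETR_EXTERNAL,cv2.CHAIN_APPROX_NONE);k=max(cs,key=cv2.contourArea)[:,0,:]
W=np.array([ray(c,u,v,.127)[:2] for u,v in k]);print("pad",cv2.minAreaRect((W*1000).astype(np.float32)))
cv2.imwrite("pics/crop.png",cv2.resize(im[120:305,280:505,::-1],None,fx=3.5,fy=3.2,interpolation=cv2.INTER_CUBIC)[:600,:800])
E
```

```text
panel (593.4913330078125, -93.97306823730469) (240.45703125, 319.9811096191406) 15.5265531539917
cover ((583.8131103515625, -79.26675415039062), (120.84447479248047, 110.82144165039062), 15.500927925109863)
[array([369., 252.]), array([424., 236.]), array([405., 178.]), array([352., 193.])]
[132 136 141] [57 58 61]
pad ((594.3619384765625, -115.37971496582031), (60.74187469482422, 27.48310089111328), 15.95650577545166)
```

View pics/crop.png

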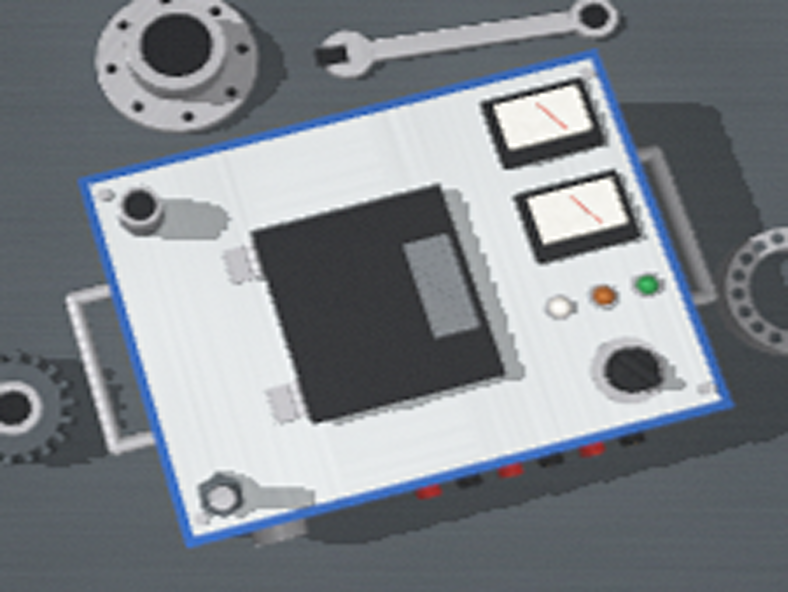

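```bash
cat >> h.py <<'E'
from scipy.spatial.transform import Rotation as Ro
YAW=np.radians(15.5);ORG=np.array([.586,-.0857,0]);RC=Ro.from_euler('z',YAW).as_matrix()
def con(p): return ORG+RC@np.asarray(p)          # console -> world
def tocon(w): return RC.T@(np.asarray(w)-ORG)
def status(*targets):
    o=bot.get_obs();R=Ro.from_quat(o["tool_rot"]).as_matrix()
    print("t",round(o["clock"],2),"tcp con mm",np.round(tocon(o["eef_pos"])*1000,1),"tilt",np.round(R[:,2],3),"F",np.round(o["ft_force"],1),"w",round(o["grip_width"],4))
    d=RC.T@R[:,0];a=np.degrees(np.arctan2(d[1],d[0]));print("roll needed for x=-y_con",round((a+90+180)%360-180,2))
    for t in targets: print(t,"shift cm",np.round(R.T@(con(t)-o["eef_pos"])*100,2))
E
python3 - <<'E'
from h import *
status([0,-31,0.245e3] and [0,-.031,.245],[0,-.031,.16])
E
```

```text
t 0.15 tcp con mm [-499.3 -258.5  244.6] tilt [-0.001  0.001 -1.   ] F [-0.4  0.7 -0.3] w 0.0852
roll needed for x=-y_con 4.88
[0, -0.031, 0.245] shift cm [-1.842e+01 -5.168e+01 -1.000e-02]
[0, -0.031, 0.16] shift cm [-18.41 -51.68   8.49]
```

Call:
{"op": "play_rows", "data": {"motion": [{"fingers": 1, "translation": [-0.6, -1.7, 0], "roll": 0}, {"fingers": 1, "translation": [-1.8, -5, 0], "roll": 1}, {"fingers": 1, "translation": [-3.1, -8.7, 0], "roll": 2}, {"fingers": 1, "translation": [-4.4, -12.4, 0], "roll": 3}, {"fingers": 1, "translation": [-5.7, -16.1, 0], "roll": 4}, {"fingers": 1, "translation": [-7, -19.8, 0], "roll": 4.9}, {"fingers": 1, "translation": [-8.4, -23.5, 0], "roll": 4.9}, {"fingers": 1, "translation": [-9.7, -27.2, 0], "roll": 4.9}, {"fingers": 1, "translation": [-11, -30.9, 0], "roll": 4.9}, {"fingers": 1, "translation": [-12.3, -34.6, 0], "roll": 4.9}, {"fingers": 1, "translation": [-13.6, -38.3, 0], "roll": 4.9}, {"fingers": 1, "translation": [-15, -42, 0], "roll": 4.9}, {"fingers": 1, "translation": [-16.3, -45.7, 0], "roll": 4.9}, {"fingers": 1, "translation": [-17.4, -48.8, 2], "roll": 4.9}, {"fingers": 1, "translation": [-18.1, -50.7, 5], "roll": 4.9}, {"fingers": 1, "translation": [-18.4, -51.5, 7], "roll": 4.9}, {"fingers": 1, "translation": [-18.4, -51.7, 8], "roll": 4.9}, {"fingers": 1, "translation": [-18.4, -51.7, 8.5], "roll": 4.9}, {"fingers": 1, "translation": [-18.4, -51.7, 8.5], "roll": 4.9}, {"fingers": 1, "translation": [-18.4, -51.7, 8.5], "roll": 4.9}]}}

```text
clock: 1.82
eef_pos: [0.5946, -0.1171, 0.1613]
tool_rot: [0.796, -0.606, 0.0, -0.0]
ft_force: [-0.9, -0.2, -0.5]
grip_width: -0.0002
```

```bash
python3 - <<'E'
from h import *
status([0,-.031,.141])
c=snap("scene","s2");cv2.imwrite("pics/s2c.png",cv2.resize(c["pixels"][100:300,130:400,::-1],None,fx=2.9,fy=2.9))
E
```

```text
t 1.82 tcp con mm [ -0.2 -32.6 161.3] tilt [ 0.001 -0.    -1.   ] F [-0.9 -0.2 -0.5] w -0.0002
roll needed for x=-y_con -0.09
[0, -0.031, 0.141] shift cm [-0.16 -0.01  2.03]
```

View pics/s2c.png

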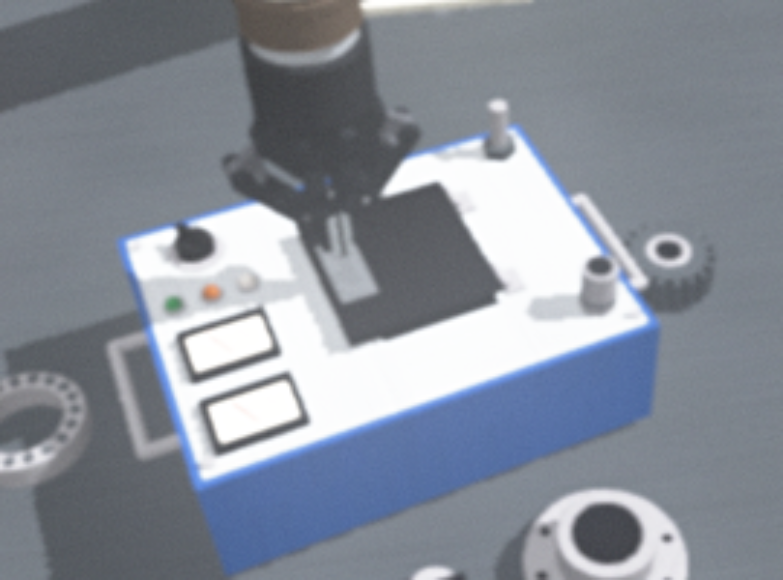

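The fingers are shut above the grey pad at crop pixel (345,265), with the tips just clear of it. Next I press down.

Call:
{"op": "play_rows", "data": {"motion": [{"fingers": 1, "translation": [-0.1, 0, 0.6], "roll": 0}, {"fingers": 1, "translation": [-0.1, 0, 1.2], "roll": 0}, {"fingers": 1, "translation": [-0.1, 0, 1.6], "roll": 0}, {"fingers": 1, "translation": [-0.1, 0, 1.9], "roll": 0}, {"fingers": 1, "translation": [-0.1, 0, 2.2], "roll": 0}, {"fingers": 1, "translation": [-0.1, 0, 2.4], "roll": 0}, {"fingers": 1, "translation": [-0.1, 0, 2.55], "roll": 0}, {"fingers": 1, "translation": [-0.1, 0, 2.65], "roll": 0}, {"fingers": 1, "translation": [-0.1, 0, 2.65], "roll": 0}, {"fingers": 1, "translation": [-0.1, 0, 2.65], "roll": 0}]}}

```text
clock: 2.7
eef_pos: [0.5942, -0.1154, 0.1345]
tool_rot: [0.796, -0.605, 0.0, 0.0]
ft_force: [-3.6, -0.1, 5.7]
grip_width: -0.0001
```

Call:
{"op": "play_rows", "data": {"motion": [{"fingers": 1, "translation": [0, 0, 0.05], "roll": 0}, {"fingers": 1, "translation": [0, 0, 0.1], "roll": 0}, {"fingers": 1, "translation": [0, 0, 0.1], "roll": 0}]}}

```text
clock: 2.95
eef_pos: [0.5942, -0.1154, 0.1344]
tool_rot: [0.796, -0.605, 0.0, 0.0]
ft_force: [-4.7, -0.4, 10.0]
grip_width: 0.0001
```

Force rises without further travel, so the cover is at its stop. Releasing straight up.

Call:
{"op": "play_rows", "data": {"motion": [{"fingers": 1, "translation": [0, 0, -3], "roll": 0}, {"fingers": 1, "translation": [0, 0, -7], "roll": 0}, {"fingers": 1, "translation": [0, 0, -11], "roll": 0}, {"fingers": 1, "translation": [0, 0, -15], "roll": 0}, {"fingers": 1, "translation": [1, 0, -17], "roll": 0}, {"fingers": 1, "translation": [4, 0, -18], "roll": 0}, {"fingers": 1, "translation": [8, 0, -18], "roll": 0}, {"fingers": 1, "translation": [12, 0, -18], "roll": 0}, {"fingers": 1, "translation": [15, 0, -18], "roll": 0}, {"fingers": 1, "translation": [17, 0, -18], "roll": 0}, {"fingers": 1, "translation": [18, 0, -18], "roll": 0}, {"fingers": 1, "translation": [18, 0, -18], "roll": 0}, {"fingers": 1, "translation": [18, 0, -18], "roll": 0}, {"fingers": 1, "translation": [18, 0, -18], "roll": 0}]}}

```text
clock: 4.12
eef_pos: [0.6426, -0.2877, 0.3126]
tool_rot: [0.796, -0.605, -0.0, -0.0]
ft_force: [0.1, 0.1, 0.1]
grip_width: 0.0001
```

```bash
python3 - <<'E'
from h import *
c=snap("top","t3");im=c["pixels"]
a=cv2.resize(im[120:305,280:505,::-1],None,fx=3.2,fy=3.2);cv2.imwrite("pics/t3c.png",a)
hsv=cv2.cvtColor(im,cv2.COLOR_RGB2HSV)
m=(cv2.inRange(hsv,(0,120,70),(8,255,255))|cv2.inRange(hsv,(172,120,70),(179,255,255)))
n,l,s,ce=cv2.connectedComponentsWithStats(m)
for i in range(1,n):
    if s[i,4]>8 and 285<ce[i][0]<500 and 130<ce[i][1]<300: print(s[i],ce[i],np.round(tocon(ray(c,*ce[i],.102))*1000,1))
status([.034,.003,.16],[0,.003,.16],[-.034,.003,.16])
E
```

```text
[388 227   9   9  60] [391.83333333 231.06666667] [-33.7   3.9 102. ]
[446 258   7   5  22] [448.90909091 260.22727273] [-119.2  -87.8  102. ]
[422 265   7   4  21] [425.42857143 266.66666667] [-118.8  -39.3  102. ]
[399 272   7   4  22] [402.  273.5] [-119.3    9.2  102. ]
t 4.17 tcp con mm [   0.6 -209.5  313. ] tilt [ 0.  0. -1.] F [0.6 0.5 0.4] w 0.0002
roll needed for x=-y_con 0.06
[0.034, 0.003, 0.16] shift cm [-21.24  -3.35  15.31]
[0, 0.003, 0.16] shift cm [-21.24   0.05  15.31]
[-0.034, 0.003, 0.16] shift cm [-21.25   3.45  15.31]
```

View pics/t3c.png

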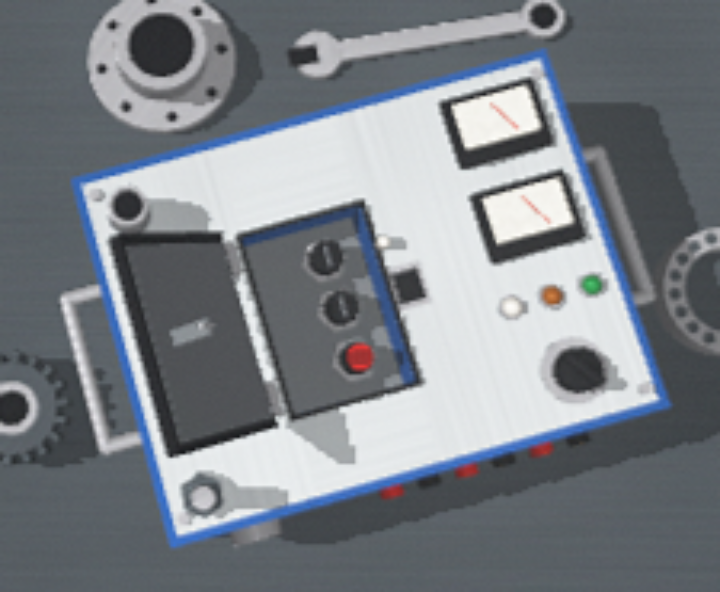

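The cover stands wide open. The red button is at crop (358,357), measured at console (-33.7, 3.9) mm, so it's the -34 place. Next I go over it and push.

Call:
{"op": "play_rows", "data": {"motion": [{"fingers": 1, "translation": [-1.5, 0.5, 0], "roll": 0}, {"fingers": 1, "translation": [-5, 1.5, 0], "roll": 0}, {"fingers": 1, "translation": [-9, 2.5, 1], "roll": 0}, {"fingers": 1, "translation": [-12.5, 3.2, 2], "roll": 0}, {"fingers": 1, "translation": [-16, 3.5, 4], "roll": 0}, {"fingers": 1, "translation": [-19, 3.5, 6.5], "roll": 0}, {"fingers": 1, "translation": [-20.7, 3.5, 9.5], "roll": 0}, {"fingers": 1, "translation": [-21.2, 3.5, 12.5], "roll": 0}, {"fingers": 1, "translation": [-21.2, 3.5, 15], "roll": 0}, {"fingers": 1, "translation": [-21.2, 3.5, 17], "roll": 0}, {"fingers": 1, "translation": [-21.2, 3.5, 18.3], "roll": 0}, {"fingers": 1, "translation": [-21.2, 3.5, 19], "roll": 0}, {"fingers": 1, "translation": [-21.2, 3.5, 19.5], "roll": 0}, {"fingers": 1, "translation": [-21.2, 3.5, 19.9], "roll": 0}, {"fingers": 1, "translation": [-21.2, 3.5, 20.2], "roll": 0}, {"fingers": 1, "translation": [-21.2, 3.5, 20.4], "roll": 0}, {"fingers": 1, "translation": [-21.2, 3.5, 20.5], "roll": 0}, {"fingers": 1, "translation": [-21.2, 3.5, 20.5], "roll": 0}]}}

```text
clock: 5.67
eef_pos: [0.5526, -0.0934, 0.1084]
tool_rot: [0.796, -0.605, 0.0, -0.001]
ft_force: [-0.7, 2.3, 2.8]
grip_width: 0.0001
```

```bash
python3 - <<'E'
from h import *
status([-.034,.003,.1075])
E
```

```text
t 5.67 tcp con mm [-34.3   1.5 108.4] tilt [ 0.001  0.001 -1.   ] F [-0.7  2.3  2.8] w 0.0001
roll needed for x=-y_con -0.0
[-0.034, 0.003, 0.1075] shift cm [-0.15 -0.03  0.09]
```

Call:
{"op": "play_rows", "data": {"motion": [{"fingers": 1, "translation": [0, 0, 0.1], "roll": 0}, {"fingers": 1, "translation": [0, 0, 0.18], "roll": 0}, {"fingers": 1, "translation": [0, 0, 0.18], "roll": 0}, {"fingers": 1, "translation": [0, 0, 0.18], "roll": 0}]}}

```text
clock: 6.0
eef_pos: [0.5528, -0.0936, 0.1078]
tool_rot: [0.796, -0.605, 0.001, -0.001]
ft_force: [-4.3, 3.1, 11.0]
grip_width: -0.0003
```

The button hit its hard stop at tip height of about 94 mm, so it's fully in. Now I go up and over the cover to its outside.

Call:
{"op": "play_rows", "data": {"motion": [{"fingers": 1, "translation": [0, 0, -2], "roll": 0}, {"fingers": 1, "translation": [0, 0, -5.5], "roll": 0}, {"fingers": 1, "translation": [0, 0, -9.5], "roll": 0}, {"fingers": 1, "translation": [0, -0.5, -13.5], "roll": 0}, {"fingers": 1, "translation": [0, -1.5, -17.5], "roll": 0}, {"fingers": 1, "translation": [-1, -2.5, -20], "roll": 0}, {"fingers": 1, "translation": [-4, -3.4, -21], "roll": 0}, {"fingers": 1, "translation": [-8, -3.4, -21], "roll": 0}, {"fingers": 1, "translation": [-12, -3.4, -21], "roll": 0}, {"fingers": 1, "translation": [-16, -3.4, -21], "roll": 0}, {"fingers": 1, "translation": [-18.5, -3.4, -21], "roll": 0}, {"fingers": 1, "translation": [-19.5, -3.4, -21], "roll": 0}, {"fingers": 1, "translation": [-20, -3.4, -19], "roll": 0}, {"fingers": 1, "translation": [-20, -3.4, -16], "roll": 0}, {"fingers": 1, "translation": [-20, -3.4, -13], "roll": 0}, {"fingers": 1, "translation": [-20, -3.4, -10.5], "roll": 0}, {"fingers": 1, "translation": [-20, -3.4, -9.5], "roll": 0}, {"fingers": 1, "translation": [-20, -3.4, -9.5], "roll": 0}, {"fingers": 1, "translation": [-20, -3.4, -9.5], "roll": 0}]}}

```text
clock: 7.58
eef_pos: [0.5321, 0.1076, 0.2014]
tool_rot: [0.796, -0.606, 0.0, 0.0]
ft_force: [-0.1, 0.4, 0.7]
grip_width: -0.0
```

```bash
python3 - <<'E'
from h import *
c=snap("scene","s4");cv2.imwrite("pics/s4c.png",cv2.resize(c["pixels"][60:300,130:400,::-1],None,fx=2.4,fy=2.4))
c=bot.camera("top");im=c["pixels"]
hsv=cv2.cvtColor(im,cv2.COLOR_RGB2HSV);m=cv2.inRange(hsv,(0,120,70),(8,255,255))
print(cv2.countNonZero(m[220:242,380:402]))
H=[(.152,.214),(.118,.214),(.085,.218),(.0556,.2166),(.0247,.2087),(-.0041,.1893),(-.0211,.1672),(-.0292,.1496),(-.031,.140),(-.031,.133)]
status(*[[0,y,z] for y,z in H])
E
```

```text
52
t 7.68 tcp con mm [  0.8 200.8 203. ] tilt [ 0.004  0.    -1.   ] F [ 0.8 -0.6  0.5] w -0.0003
roll needed for x=-y_con -0.05
[0, 0.152, 0.214] shift cm [ 4.88  0.07 -1.1 ]
[0, 0.118, 0.214] shift cm [ 8.28  0.07 -1.1 ]
[0, 0.085, 0.218] shift cm [11.58  0.06 -1.5 ]
[0, 0.0556, 0.2166] shift cm [14.52  0.06 -1.35]
[0, 0.0247, 0.2087] shift cm [17.61  0.06 -0.56]
[0, -0.0041, 0.1893] shift cm [20.49  0.07  1.38]
[0, -0.0211, 0.1672] shift cm [22.19  0.07  3.59]
[0, -0.0292, 0.1496] shift cm [23.    0.08  5.35]
[0, -0.031, 0.14] shift cm [23.18  0.08  6.31]
[0, -0.031, 0.133] shift cm [23.18  0.08  7.01]
```

View pics/s4c.png

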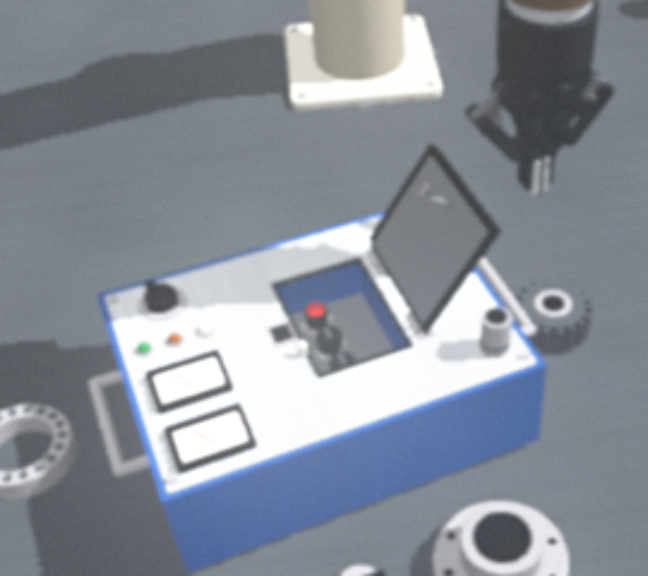

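The finger is outside the open cover at crop (538,185), the cover's edge is at about (430,150)–(497,230), and the button is down. Now I sweep the cover shut.

Call:
{"op": "play_rows", "data": {"motion": [{"fingers": 1, "translation": [1.5, 0, -0.6], "roll": 0}, {"fingers": 1, "translation": [3.2, 0, -1.2], "roll": 0}, {"fingers": 1, "translation": [4.8, 0, -1.2], "roll": 0}, {"fingers": 1, "translation": [6, 0, -1.5], "roll": 0}, {"fingers": 1, "translation": [7.2, 0, -1.8], "roll": 0}, {"fingers": 1, "translation": [8.5, 0, -2], "roll": 0}, {"fingers": 1, "translation": [10, 0, -2.3], "roll": 0}, {"fingers": 1, "translation": [11.5, 0, -2.6], "roll": 0}, {"fingers": 1, "translation": [12.7, 0, -2.8], "roll": 0}, {"fingers": 1, "translation": [13.9, 0, -2.9], "roll": 0}, {"fingers": 1, "translation": [15, 0, -2.9], "roll": 0}, {"fingers": 1, "translation": [16, 0, -2.5], "roll": 0}, {"fingers": 1, "translation": [17, 0, -2], "roll": 0}, {"fingers": 1, "translation": [18, 0, -1.3], "roll": 0}, {"fingers": 1, "translation": [18.9, 0, -0.6], "roll": 0}, {"fingers": 1, "translation": [19.8, 0, 0.2], "roll": 0}, {"fingers": 1, "translation": [20.7, 0, 1.1], "roll": 0}, {"fingers": 1, "translation": [20.7, 0, 1.1], "roll": 0}]}}

```text
clock: 9.18
eef_pos: [0.5857, -0.093, 0.1868]
tool_rot: [0.795, -0.606, -0.002, 0.001]
ft_force: [0.0, 0.2, 0.4]
grip_width: -0.0001
```

```bash
python3 - <<'E'
from h import *
c=snap("scene","s5");cv2.imwrite("pics/s5c.png",cv2.resize(c["pixels"][60:300,130:400,::-1],None,fx=2.4,fy=2.4))
status([0,-.0211,.1672],[0,-.0292,.1496],[0,-.031,.140],[0,-.031,.1335])
E
```

```text
t 9.23 tcp con mm [ -2.   -6.3 187.9] tilt [-0.004  0.    -1.   ] F [-0.2  0.8  0.8] w -0.0
roll needed for x=-y_con -0.09
[0, -0.0211, 0.1672] shift cm [ 1.49 -0.21  2.07]
[0, -0.0292, 0.1496] shift cm [ 2.3  -0.21  3.83]
[0, -0.031, 0.14] shift cm [ 2.48 -0.22  4.79]
[0, -0.031, 0.1335] shift cm [ 2.48 -0.22  5.44]
```

View pics/s5c.png

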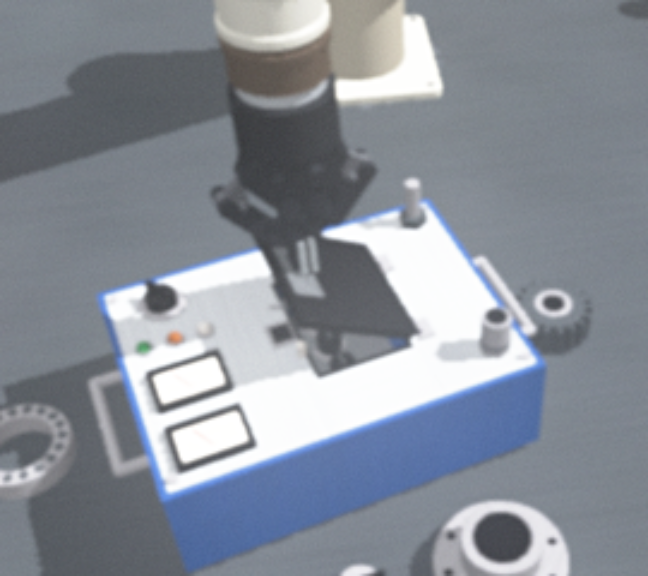

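The cover is about 30° open and held by the tips on its outside near the pad, at crop (305,275). Next I push it the rest of the way down and press.

Call:
{"op": "play_rows", "data": {"motion": [{"fingers": 1, "translation": [0.5, -0.1, 0.7], "roll": 0}, {"fingers": 1, "translation": [1, -0.1, 1.4], "roll": 0}, {"fingers": 1, "translation": [1.5, -0.2, 2.1], "roll": 0}, {"fingers": 1, "translation": [1.9, -0.2, 2.8], "roll": 0}, {"fingers": 1, "translation": [2.2, -0.2, 3.5], "roll": 0}, {"fingers": 1, "translation": [2.4, -0.2, 4.1], "roll": 0}, {"fingers": 1, "translation": [2.4, -0.2, 4.6], "roll": 0}, {"fingers": 1, "translation": [2.4, -0.2, 5], "roll": 0}, {"fingers": 1, "translation": [2.4, -0.2, 5.2], "roll": 0}, {"fingers": 1, "translation": [2.4, -0.2, 5.35], "roll": 0}, {"fingers": 1, "translation": [2.4, -0.2, 5.35], "roll": 0}, {"fingers": 1, "translation": [2.4, -0.2, 5.35], "roll": 0}]}}

```text
clock: 10.23
eef_pos: [0.5954, -0.1143, 0.1371]
tool_rot: [0.796, -0.605, 0.001, 0.0]
ft_force: [-0.1, -3.2, 2.4]
grip_width: -0.0001
```

Call:
{"op": "play_rows", "data": {"motion": [{"fingers": 1, "translation": [0, 0, 0.15], "roll": 0}, {"fingers": 1, "translation": [0, 0, 0.3], "roll": 0}, {"fingers": 1, "translation": [0, 0, 0.38], "roll": 0}, {"fingers": 1, "translation": [0, 0, 0.38], "roll": 0}, {"fingers": 1, "translation": [0, 0, 0.38], "roll": 0}]}}

```text
clock: 10.65
eef_pos: [0.5955, -0.1142, 0.1344]
tool_rot: [0.796, -0.605, 0.001, -0.0]
ft_force: [-2.7, -2.6, 10.0]
grip_width: -0.0002
```

At the stop again: the same height (0.1344) and 10 N as on the first press. Releasing.

Call:
{"op": "play_rows", "data": {"motion": [{"fingers": 1, "translation": [0, 0, -0.5], "roll": 0}, {"fingers": 1, "translation": [0, 0, -1.5], "roll": 0}, {"fingers": 1, "translation": [0, 0, -4], "roll": 0}, {"fingers": 1, "translation": [0, 0, -8], "roll": 0}, {"fingers": 1, "translation": [0, 0, -12], "roll": 0}, {"fingers": 1, "translation": [0, 0, -15], "roll": 0}, {"fingers": 1, "translation": [2, 0, -17], "roll": 0}, {"fingers": 1, "translation": [6, 0, -18], "roll": 0}, {"fingers": 1, "translation": [10, 0, -18], "roll": 0}, {"fingers": 1, "translation": [14, 0, -18], "roll": 0}, {"fingers": 1, "translation": [17, 0, -18], "roll": 0}, {"fingers": 1, "translation": [18, 0, -18], "roll": 0}, {"fingers": 1, "translation": [18, 0, -18], "roll": 0}, {"fingers": 1, "translation": [18, 0, -18], "roll": 0}]}}

```text
clock: 11.82
eef_pos: [0.6431, -0.287, 0.3113]
tool_rot: [0.796, -0.606, -0.001, -0.0]
ft_force: [-0.8, -0.4, 1.0]
grip_width: -0.0003
```

```bash
python3 - <<'E'
from h import *
c=snap("top","t6");im=c["pixels"]
cv2.imwrite("pics/t6c.png",cv2.resize(im[120:305,255:535,::-1],None,fx=2.8,fy=2.8))
d=cv2.absdiff(im,cv2.imread("pics/top1.png")[:,:,::-1].copy()).max(2)
d=(d>50).astype(np.uint8)[110:310,255:535]
n,l,s,ce=cv2.connectedComponentsWithStats(d);print([tuple(x+[255,110,0,0,0]) for x in s[1:] if x[4]>5])
status()
E
```

```text
[]
t 11.87 tcp con mm [   1.5 -208.5  312.1] tilt [-0.001  0.002 -1.   ] F [ 0.2  0.1 -0. ] w 0.0001
roll needed for x=-y_con 0.03
```

View pics/t6c.png

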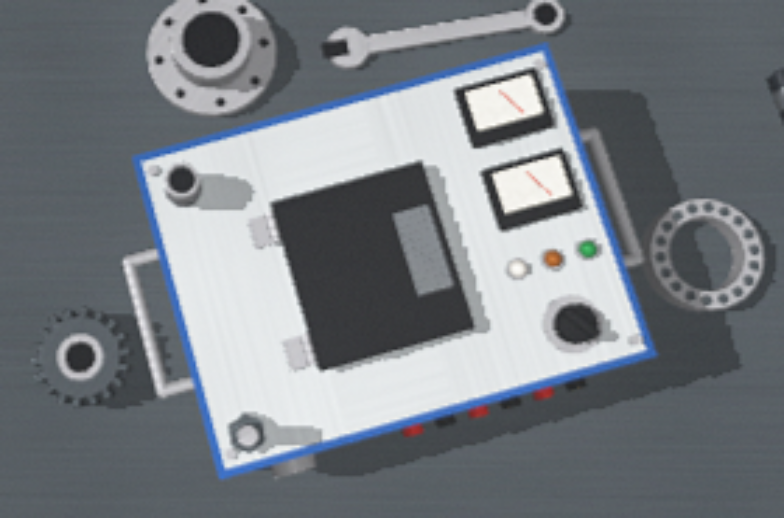

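The cover is shut at crop (370,265), over a second after release. The picture matches the starting one with no changed pixels, so the loose parts haven't moved.

```bash
python3 -c "
from workcell import bot
print(bot.job_done())"
```

```text
the job is handed in; nothing more can be done
None
```

The cover was opened, the button was reset, the cover was closed again, and the job was handed in at about 12 s of the 48 s allowed. No verdict is reported.

- **Opening:** I pressed the ribbed pad down to its stop. On release, the cover sprang wide open, as the top picture showed.
- **Button:** The red button was in the -34 mm place (measured at console x -33.7, y 3.9 mm). I pushed it until it stopped hard, with the fingertip about 94 mm above the bench and 11 N of force.
- **Closing:** I pushed the cover shut from its outside face with closed fingers. I then pressed the pad to the same stop as before (TCP height 0.1344 m, 10 N) and let go.

**Last checks:** Over a second after release, the cover was still shut. The top picture showed no difference from the starting one around the supply, so the loose parts and tools look unmoved. The arm was clear, with about zero wrist force.

No check failed or disagreed. The button's final depth was judged only by that hard stop, because the closed cover hides it.

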